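# Clamp a handset with the turnbuckle

## Robot

A 6-joint arm with a two-finger parallel gripper is mounted at the origin on a cart in front of the work surface, level with it; the furniture and walls round the work are solid. World frame = base frame: x ahead of the robot, y to its left, z up, the work surface at z = 0. Lengths are in m, angles in rad, forces in N, time in s.
With the tool pointing down it reaches from about 0.275 to 0.825 m from the base axis. Payload 5.2 kg.
Tool frame: the origin (TCP) lies midway between the tips of the shut fingers; the grasp point (between the pads) lies 19 mm behind it (ctrl.pinch_z is the distance from the TCP to the grasp point, in m); z points along the fingers, y is the direction in which the jaws open and shut (so a half turn about z gives the same grasp; the last joint's range is limited). The gripper opens to 93 mm and grips with 3 to 60 N. Pads are 15 mm wide; open, the fingers measure 128 mm over their backs; the gripper's body (75 mm by 188 mm) begins 65 mm behind the grasp point.
Start: joints at [0.972, 0.259, 1.535, -0, 1.348, -0.203], TCP at [0.212, 0.507, 0.194] pointing down, gripper open.
Joint ranges: [-3.14, 3.14], [-0.91, 2.08], [0.19, 2.58], [-1.22, 4.36], [0.22, 2.71], [-3.12, 3.12]. Speed limits (rad/s): [2.57, 2.57, 3.14, 3.14, 3.14, 3.14].

## Interface

Orientations are given as a rotation vector (axis times angle).
In Python, from workcell import ctrl, kin, status, eyes gives the robot as it stands. The module is installed in compiled form; this text tells all that it offers. Calls block until the motion is done:
- ctrl.move_to(position, orientation): joint-space move of the TCP to a pose.
- ctrl.move_linear(position, rotation=None, vel=0.15, guard=None): straight line of the TCP; rotation=None keeps the orientation; vel is the mean speed in m/s. With guard (N) it stops when the force on the tool has changed by that much, and returns True; else False.
- ctrl.set_joints(angles): joint-space move.
- ctrl.gripper_open() and ctrl.grasp(f_grip=None): open the fingers fully, or close them until they stop; f_grip is the grip in N (None keeps the last).
- ctrl.wait(seconds).
- kin.solve_ik(position, orientation): joint angles nearest the present ones, or None.
- status.get_state(): the state.
- eyes.capture(name): name is "scene" or "side" or "wrist"; returns the picture (400x640x3 uint8, red, green, blue); there is no depth.
- eyes.camera_params(name): a dict with "intrinsics" (3x3 intrinsics, pixels), "rvec" (rotation vector, rad) and "tvec" (3), from world to camera coordinates, as OpenCV has them. Camera axes: x right, y down, z forward; pixel columns grow to the right and rows downward; lengths in m; the calibration is good to about 2 mm. A picture is of the moment at which its call begins: read the wrist's pose just before it. camera_params takes no time and is no camera call; for the wrist camera it gives the pose at the moment of the call.
A pose or a line that the arm cannot do raises ctrl.MotionError and nothing moves.
- ctrl.finish_job(): hands the job in, once; it reports no verdict.
The state is a dict: "clock": time; "qpos": joint angles; "qd": joint speeds; "effort": joint torques, N m; "position": TCP position; "ee_rot": TCP orientation; "ft_force": force on the tool from outside, world axes, zero at the start; "moment": the same for the moment, N m; "opening": opening from 0.0 (shut) to 1.0 (fully open).
Only numpy, scipy, OpenCV 4.12 (cv2) and the standard library are available. Lean on these libraries where they do the work, as an engineer would, in place of code of your own. Each camera call takes 0.05 s, during which the arm holds its last target. There are 200 camera calls.

## Task

Lay the white handset face up on the raised bed of the turnbuckle clamp, with its two ends facing the two rubber pads, and let go of it. Then turn the turnbuckle's body by its pins so that both jaws draw in together, until both pads hold the handset firmly; feel for it and do not crush the handset. Leave the other things on the table where they are.

Things in the scene. Friction and masses are not known exactly. Their poses are not given: they have to be found in the camera images.
- handset_center (a point): Loose white keypad handset, a flat bar 118 x 47 x 11 mm, 70 to 120 g, lying face up to the left or right of the clamp. The point is its centre (5.5 mm over its underside); x along its length, y across its width, z up out of its keys.
- clamp: Grey and metal turnbuckle clamp fixed to the table; base plate 200 (x) x 270 (y) x 12 mm, origin under its centre, z up. At x = -60 mm (robot side) the turnbuckle runs along y; at x = +60 mm is the raised bed, with a jaw beyond either end. The jaws are joined to the threaded ends of the turnbuckle and draw in together along y as its body is turned. All of it is under 125 mm high.
- bed_top (a point): Centre of the bed's top face, 60 mm over the table; axes as the clamp's. The bed is a narrow aluminium block, 30 mm (x) by 90 mm (y): the handset, lying along y, overhangs it by 8.5 mm along each long side (fingers may straddle the bed) and by 14 mm at each end.
- spindle_axis (a point): Point on the turnbuckle's axis at its middle, 70 mm over the table; axes as the clamp's (the turnbuckle turns about this y). Here its body has a steel hub, 34 mm across, with six round pins 60 degrees apart, 8 mm thick, in the plane y = 0, their round ends 50 mm from the axis. It takes a moment of 0.35 N m to keep it turning with the jaws free (about 8 N at 45 mm); less, 0.2 to 0.35, is felt while paused.
- buckle (a joint): Turn of the turnbuckle body (rad), -0.1 to 4.2, starts between 0 and 0.7; stays where left. At 0 one pin points straight up. It grows (tightens) as the upper pins move towards the robot (-x of the clamp): a pin leans from upright to -x by this value plus multiples of 60 degrees. Each jaw moves in 5 mm per rad; once both pads touch, the pressure grows by about 175 N per rad.
- handset: The handset itself; origin at the centre of its underside. Each newton with which the pads press on it adds 0.010 N m to the moment that turns the turnbuckle: 20 to 40 N is firm (0.55 to 0.75 N m in all, or 12 to 17 N of push at 45 mm); below 8 N it is loose; over 55 N it is crushed (let go, it eases back to 35 N).
- jaw_left: The clamp's +y jaw with its black rubber pad (30 x 20 mm, level with the handset on the bed); slides along the clamp's y. Origin at base level, x = 0, mid-thickness, 93 mm from the clamp's middle when the turnbuckle is at 0. The pad's face stands 16.5 to 26.5 mm inward of the origin: each pad is screwed out by its own, unmeasured amount, so where it meets the handset must be felt.
- jaw_right: The clamp's -y jaw with its black rubber pad (30 x 20 mm, level with the handset on the bed); slides along the clamp's y. Origin at base level, x = 0, mid-thickness, 93 mm from the clamp's middle when the turnbuckle is at 0. The pad's face stands 16.5 to 26.5 mm inward of the origin: each pad is screwed out by its own, unmeasured amount, so where it meets the handset must be felt.
- calculator: Bystander: dark desk calculator, 125 x 68 x 17 mm, on the other side of the clamp from the handset; origin under its centre.
- tape_measure: Bystander: tape measure, 37 x 73 x 56 mm, standing near the table's front edge; origin under its centre.
- screwdriver: Bystander: small screwdriver, 132 mm long, 13 mm thick, lying near the table's front edge; origin under its middle.
- marker: Bystander: marker pen, 123 mm long, 17 mm thick, lying behind the clamp to the left; origin under its middle.

How it is judged:
On the way, in this order (a step that is already met when the one before it is completed fails the run):
1. the handset lies face up on the bed, along the clamp, let go of (x of handset_center in the frame of bed_top between -0.012 and 0.012 m and z of handset_center in the frame of bed_top between 0.003 and 0.009 m and angle between the x axis of handset_center and the y axis of clamp, either way round below 0.12 rad and angle between handset_center's own z axis and vertical below 0.1 rad and contact force between the fingers and handset below 0.1 N and linear speed of handset below 0.02 m/s), for 0.3 s.
2. both pads press on the handset with more than 8 N (x of handset_center in the frame of bed_top between -0.012 and 0.012 m and z of handset_center in the frame of bed_top between 0.003 and 0.009 m and angle between the x axis of handset_center and the y axis of clamp, either way round below 0.12 rad and angle between handset_center's own z axis and vertical below 0.1 rad and contact force between each of jaw_left, jaw_right and handset above 8 N), for 0.3 s.
At the end, for the whole second after the job is handed in: The handset lies face up and level on the bed (centre within 12 mm of the bed's middle line, turned from the clamp's y by less than 0.12 rad), at rest, with both pads pressing on it by more than 8 N each (all of step 2 and linear speed of handset below 0.01 m/s); the robot touches nothing.
It fails at once if a pad presses the handset with more than 55 N (crushed) (contact force between any of jaw_left, jaw_right and handset above 55 N).
It fails at once if a bystander (calculator, tape measure, screwdriver, marker) is shifted by more than 30 mm (distance of any of calculator, tape_measure, screwdriver, marker from where it was at the start of the episode above 0.03 m).
It also fails if it takes over 70 s, if anything falls off the work surface, if the arm or the gripper's body presses on something with over 40 N, if the wrist force passes 120 N, or if a joint passes its speed limit or range.

## Working session

There is one attempt and no reset: what is moved stays moved. The work goes in short steps, each a Python script; the robot and the scene stay as the last script left them, time stands still between calls to the robot, and variables do not carry over. Pictures are saved under pics/ and viewed, about 8 in all and at most 12, crops included, and the job is handed in when it is done.

```bash
mkdir -p pics
python3 - <<'E'
from workcell import ctrl,kin,status,eyes
import cv2
for n in ("scene","side","wrist"):
    cv2.imwrite(f"pics/{n}0.png",eyes.capture(n)[:,:,::-1])
    p=eyes.camera_params(n);R=cv2.Rodrigues(p["rvec"])[0];print(n,p["intrinsics"].tolist(),(-R.T@p["tvec"].reshape(3)).round(3),R.round(3).tolist())
s=status.get_state();print(s["clock"],s["ee_rot"],ctrl.pinch_z)
E
```

```text
scene [[362.20697372700636, 0.0, 314.67050783592606], [0.0, 362.20697372700636, 201.8301596489151], [0.0, 0.0, 1.0]] [0.016 0.872 0.591] [[-0.866, -0.5, -0.023], [-0.202, 0.391, -0.898], [0.458, -0.773, -0.44]]
side [[485.2447166595852, 0.0, 323.55590779968196], [0.0, 485.2447166595852, 201.78504013672813], [0.0, 0.0, 1.0]] [ 0.049 -0.919  0.693] [[0.887, -0.461, -0.005], [-0.239, -0.451, -0.86], [0.394, 0.764, -0.51]]
wrist [[357.52376660334295, 0.0, 319.8278934176264], [0.0, 357.52376660334295, 196.75584571851527], [0.0, 0.0, 1.0]] [0.141 0.537 0.384] [[0.386, 0.922, -0.003], [0.885, -0.37, 0.281], [0.259, -0.111, -0.96]]
0.15 [-6.17548133e-01 -3.07976804e+00  2.02896485e-03] 0.0188
```

View pics/scene0.png

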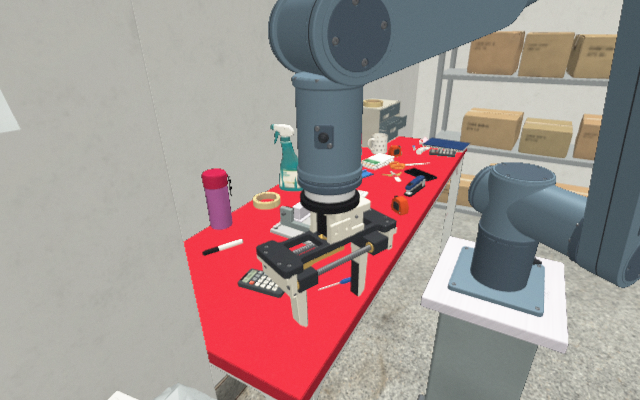

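View pics/side0.png

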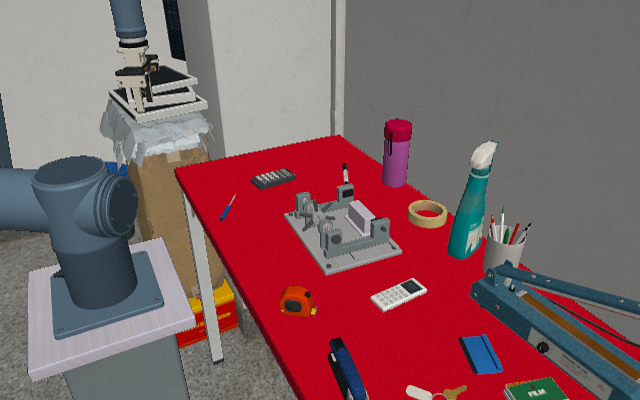

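The side view shows the clamp at about (343,238), with the handset on its right (−y) at (399,294) and the calculator on its left at (273,178). I'll localise these roughly, then look from above with the wrist camera.

```bash
cat > h.py <<'E'
from workcell import ctrl,kin,status,eyes
import numpy as np,cv2
from scipy.spatial.transform import Rotation as Rn
def params(n):
    p=eyes.camera_params(n);return p["intrinsics"],cv2.Rodrigues(np.array(p["rvec"],float))[0],np.array(p["tvec"],float).reshape(3)
def ray(P,uv,z):
    K,R,t=P;o=-R.T@t;d=R.T@np.linalg.solve(K,[uv[0],uv[1],1.]);return o+d*(z-o[2])/d[2]
def proj(P,X):
    K,R,t=P;q=(R@np.atleast_2d(X).T).T+t;q=q@K.T;return q[:,:2]/q[:,2:]
def down(yaw):  # tool z down, tool y axis (jaw direction) at angle yaw from world x
    y=np.array([np.cos(yaw),np.sin(yaw),0]);z=np.array([0,0,-1.]);x=np.cross(y,z)
    return Rn.from_matrix(np.c_[x,y,z]).as_rotvec()
E
python3 - <<'E'
from h import *
P=params("side")
for n,uv,z in [("handset",(399,294),.011),("hs ends",(376,302),.011),("",(424,286),.011),("base front",(326,273),.012),("base right",(402,250),.012),("base left",(286,214),.012),("tape",(298,302),.03),("screwdr",(228,208),.005),("calc",(273,178),.017)]:
    print(n,ray(P,uv,z).round(3))
s=status.get_state();print(Rn.from_rotvec(s["ee_rot"]).as_matrix().round(3))
for yaw in (0,np.pi,np.pi/2,-np.pi/2):
  for p in ([.45,.0,.4],[.4,0,.4],[.4,0.03,.35]):
    print(yaw,p,kin.solve_ik(p,down(yaw)))
E
```

```text
handset [ 0.541 -0.306  0.011]
hs ends [ 0.486 -0.304  0.011]
 [ 0.603 -0.309  0.011]
base front [ 0.438 -0.175  0.012]
base right [ 0.636 -0.183  0.012]
base left [0.459 0.091 0.012]
tape [ 0.337 -0.249  0.03 ]
screwdr [0.335 0.204 0.005]
calc [0.503 0.287 0.017]
[[-0.923  0.386 -0.001]
 [ 0.386  0.923 -0.001]
 [ 0.    -0.001 -1.   ]]
0 [0.45, 0.0, 0.4] [-2.48780536e-01  1.40455995e-02  1.33298419e+00 -4.44089210e-16
  1.79456287e+00 -2.48780536e-01]
0 [0.4, 0, 0.4] [-2.80670527e-01 -8.26924407e-02  1.42558430e+00 -4.44089210e-16
  1.79870080e+00 -2.80670527e-01]
0 [0.4, 0.03, 0.35] [-2.05003389e-01 -8.32510260e-02  1.54244389e+00 -4.44089210e-16
  1.68239979e+00 -2.05003389e-01]
3.141592653589793 [0.45, 0.0, 0.4] [-0.24878054  0.0140456   1.33298419  0.          1.79456287  2.89281212]
3.141592653589793 [0.4, 0, 0.4] [-0.28067053 -0.08269244  1.4255843   0.          1.7987008   2.86092213]
3.141592653589793 [0.4, 0.03, 0.35] [-0.20500339 -0.08325103  1.54244389  0.          1.68239979  2.93658926]
1.5707963267948966 [0.45, 0.0, 0.4] [-0.24878054  0.0140456   1.33298419  0.          1.79456287 -1.81957686]
1.5707963267948966 [0.4, 0, 0.4] [-0.28067053 -0.08269244  1.4255843   0.          1.7987008  -1.85146685]
1.5707963267948966 [0.4, 0.03, 0.35] [-0.20500339 -0.08325103  1.54244389  0.          1.68239979 -1.77579972]
-1.5707963267948966 [0.45, 0.0, 0.4] [-2.48780536e-01  1.40455995e-02  1.33298419e+00 -4.44089210e-16
  1.79456287e+00  1.32201579e+00]
-1.5707963267948966 [0.4, 0, 0.4] [-2.80670527e-01 -8.26924407e-02  1.42558430e+00 -4.44089210e-16
  1.79870080e+00  1.29012580e+00]
-1.5707963267948966 [0.4, 0.03, 0.35] [-2.05003389e-01 -8.32510260e-02  1.54244389e+00 -4.44089210e-16
  1.68239979e+00  1.36579294e+00]
```

Run:
```python
from h import *
ctrl.move_to([.5,-.06,.42],down(0)); ctrl.wait(.3)
P=params("wrist");im=eyes.capture("wrist")
np.savez("w1.npz",K=P[0],R=P[1],t=P[2]);np.save("w1.npy",im)
cv2.imwrite("pics/w1.png",im[:,:,::-1])
print(status.get_state()["clock"])
```

```text
2.9
```

View pics/w1.png

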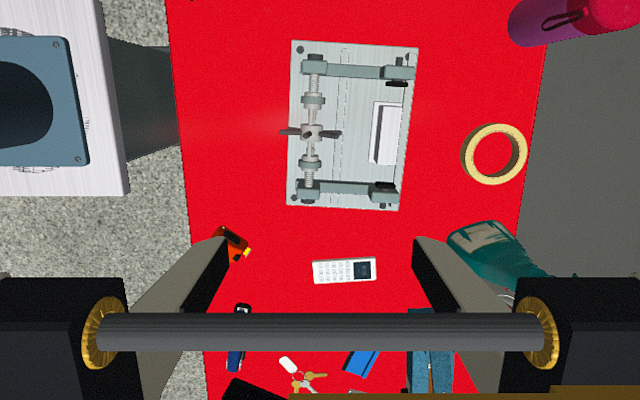

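The wrist view shows the clamp base corners at about (291,40), (418,48), (398,211) and (287,206), and the handset at (344,270). Next is an enlarged composite.

Run:
```python
from h import *
im=np.load("w1.npy")[:,:,::-1]
a=cv2.resize(im[30:220,280:425],None,fx=3,fy=3,interpolation=cv2.INTER_CUBIC)
b=cv2.resize(im[245:295,303:388],None,fx=4,fy=4,interpolation=cv2.INTER_CUBIC)
c=np.zeros((570,435+340,3),np.uint8);c[:,:435]=a;c[:200,435:]=b
cv2.imwrite("pics/c1.png",c)
```

```text
(no output)
```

View pics/c1.png

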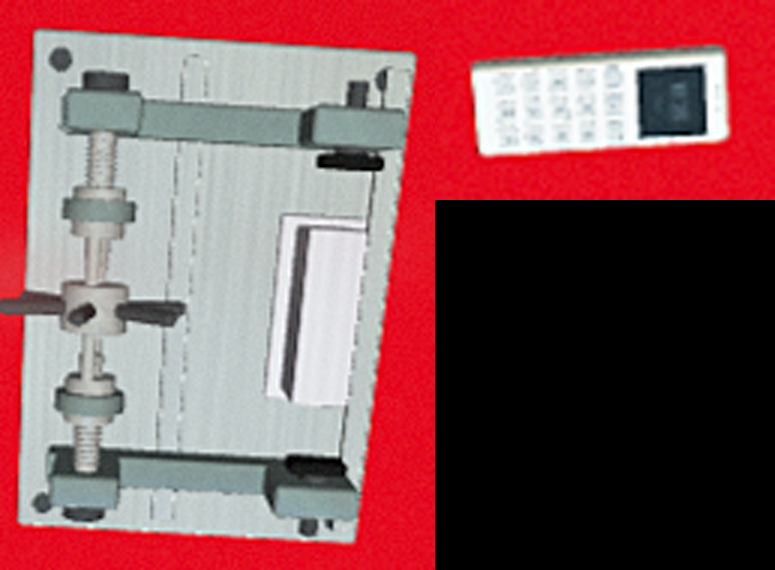

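Run:
```python
from h import *
from scipy.optimize import least_squares
d=np.load("w1.npz");P=(d["K"],d["R"],d["t"])
def fit(px,z,L,W):
    g=np.array([ray(P,u,z)[:2] for u in px]);print(g.round(4).tolist())
    # order: robot side +y, far +y, far -y, robot -y
    m=np.array([[-L/2,W/2],[L/2,W/2],[L/2,-W/2],[-L/2,-W/2]])
    f=lambda p:(m@np.array([[np.cos(p[2]),np.sin(p[2])],[-np.sin(p[2]),np.cos(p[2])]])+p[:2]-g).ravel()
    r=least_squares(f,[*g.mean(0),0]);print(r.x.round(4),r.fun.round(4));return r.x
px=np.array([(35,30),(415,55),(355,542),(18,523)])/3+[280,30]
c=fit(px,.012,.2,.27)
hp=(np.array([(477,70),(727,55),(728,137),(484,156)])-[435,0])/4+[303,245]
h=fit(hp,.011,.118,.047)
C=np.array([[np.cos(c[2]),-np.sin(c[2])],[np.sin(c[2]),np.cos(c[2])]])
for n,q,z in [("bed",(.06,0),.06),("bedcorners",(.045,.045),.06),("",(.045,-.045),.06),("spindle",(-.06,0),.07)]:
    w=C@q+c[:2];print(n,w.round(4),((proj(P,[*w,z])[0]-[280,30])*3).round())
for n,uv in (("bed corner",(305,228)),("",(292,400))):
    print(n,ray(P,np.array(uv)/3+[280,30],.06))
np.savez("fit.npz",c=c,h=h)
```

```text
[[0.4577, 0.0948], [0.6544, 0.0829], [0.6398, -0.1834], [0.4419, -0.1716]]
[ 0.5485 -0.0443 -0.058 ] [-0.0012  0.0015  0.0017  0.0018  0.0006 -0.0016 -0.0011 -0.0017]
[[0.4896, -0.2846], [0.6047, -0.2771], [0.6071, -0.3193], [0.4927, -0.3292]]
[ 0.5485 -0.3025  0.0745] [-0.0017  0.0011  0.0009  0.0023  0.002  -0.0023 -0.0012 -0.0011]
bed [ 0.6084 -0.0478] [330. 320.]
bedcorners [ 0.596 -0.002] [310. 227.]
 [ 0.5908 -0.0919] [291. 405.]
spindle [ 0.4886 -0.0409] [ 94. 308.]
bed corner [ 0.59356596 -0.00237921  0.06      ]
 [ 0.5910428  -0.08925202  0.06      ]
```

Run:
```python
from h import *
f=np.load("fit.npz");c,h=f["c"],f["h"]
d=np.load("w1.npz");P=(d["K"],d["R"],d["t"])
C=np.array([[np.cos(c[2]),-np.sin(c[2])],[np.sin(c[2]),np.cos(c[2])]])
for uv in ((350,152),(350,170),(318,457),(318,475)):
  print(uv,[(C.T@(ray(P,np.array(uv)/3+[280,30],z)[:2]-c[:2])).round(4).tolist() for z in (.055,.075)])
yaw=h[2]-np.pi/2
ctrl.move_to([h[0],h[1],.2],down(yaw)); ctrl.wait(.3)
P=params("wrist");im=eyes.capture("wrist")
np.savez("w2.npz",K=P[0],R=P[1],t=P[2])
m=np.array([[-.059,.0235,.011],[.059,.0235,.011],[.059,-.0235,.011],[-.059,-.0235,.011]])
H=np.array([[np.cos(h[2]),-np.sin(h[2])],[np.sin(h[2]),np.cos(h[2])]])
w=np.c_[m[:,:2]@H.T+h[:2],m[:,2]];print(proj(P,w).round(1).tolist())
cv2.imwrite("pics/w2.png",im[:,:,::-1]);s=status.get_state();print(s["clock"],s["position"],s["qpos"].round(2),s["ft_force"])
```

```text
(350, 152) [[0.0617, 0.0818], [0.0577, 0.081]]
(350, 170) [[0.0627, 0.0734], [0.0586, 0.0729]]
(318, 457) [[0.063, -0.0732], [0.0589, -0.0684]]
(318, 475) [[0.0641, -0.0831], [0.06, -0.078]]
[[298.3, 220.3], [296.4, 113.2], [341.7, 113.2], [339.9, 220.3]]
4.5 [ 0.54882796 -0.30215861  0.2006382 ] [-0.68  0.39  1.33  0.    1.42  0.81] [ 1.05417278 -0.31965725  0.70630357]
```

View pics/w2.png

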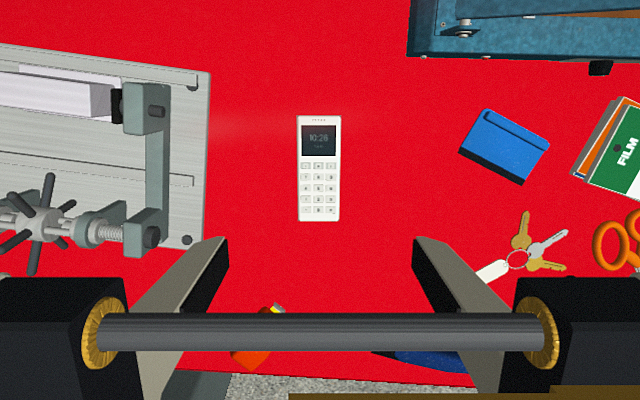

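The handset's corners are at about (298,115), (341,115), (339,222) and (298,222), about 1.5 px lower than predicted. That means shifting its centre −1.7 mm along its length. Next I grasp and place it.

Run:
```python
from h import *
f=np.load("fit.npz");c,h=f["c"],f["h"]
u=np.array([np.cos(h[2]),np.sin(h[2])]);g=.014
p=h[:2]+(g-.0017)*u
rd=down(h[2]-np.pi/2)
ctrl.move_linear([*p,.05],rd,vel=.25)
print(ctrl.move_linear([*p,.003],vel=.06,guard=8),status.get_state()["position"])
ctrl.grasp(25); s=status.get_state();print(s["opening"],s["position"])
ctrl.move_linear([*p,.2],vel=.2)
C=np.array([[np.cos(c[2]),-np.sin(c[2])],[np.sin(c[2]),np.cos(c[2])]])
b=c[:2]+C@[.06,.001+g]
print(status.get_state()["opening"])
ctrl.move_to([*b,.2],down(c[2])); 
ctrl.move_linear([*b,.085],vel=.12); ctrl.wait(.3)
s=status.get_state();print(s["clock"],s["position"],b,s["ft_force"],s["opening"])
im=eyes.capture("side");cv2.imwrite("pics/s2.png",cv2.resize(im[130:290,240:440],None,fx=3.5,fy=3.5,interpolation=cv2.INTER_CUBIC)[:,:,::-1])
```

```text
False [ 0.56103166 -0.30183163  0.0032389 ]
-0.0007954299145227197 [ 0.56077118 -0.30161243  0.00298633]
0.004059167224982809
11.2333 [ 0.60948937 -0.03286816  0.08550761] [ 0.60922349 -0.03284261] [-0.28148055 -0.01556793 -0.11399255] 0.005476084080718362
```

View pics/s2.png

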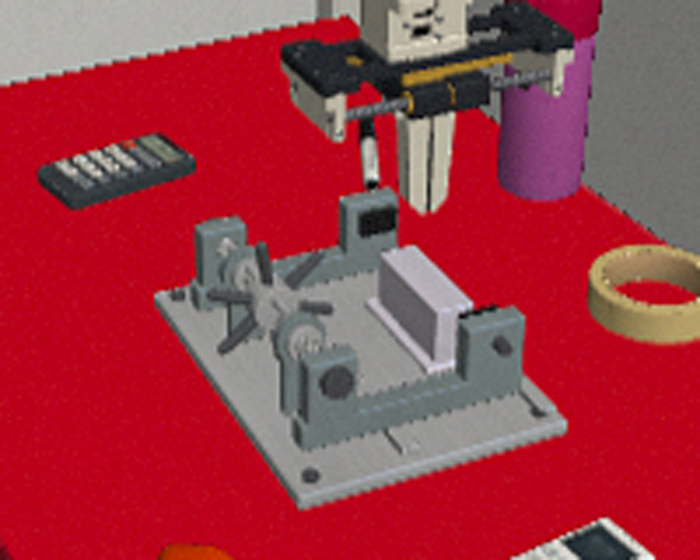

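Run:
```python
from h import *
s=status.get_state();P=params("side")
print(((proj(P,s["position"])[0]-[240,130])*3.5).round(), s["position"],proj(P,[.5485,-.3025,.011]))
f=np.load("fit.npz");c=f["c"]
C=np.array([[np.cos(c[2]),-np.sin(c[2])],[np.sin(c[2]),np.cos(c[2])]])
for q,z in (((.06,0),.06),((-.06,0),.07),((-.1,-.135),.012),((.1,-.135),.012)): print(q,((proj(P,[*(C@q+c[:2]),z])[0]-[240,130])*3.5).round())
ctrl.gripper_open()
im=eyes.capture("side");cv2.imwrite("pics/s3.png",cv2.resize(im[150:350,240:480],None,fx=3,fy=3,interpolation=cv2.INTER_CUBIC)[:,:,::-1])
s=status.get_state();print(s["opening"],s["position"])
```

```text
[421. 236.] [ 0.60940915 -0.03283976  0.08541989] [[400.92161999 292.0857831 ]]
(0.06, 0) [429. 276.]
(-0.06, 0) [275. 302.]
(-0.1, -0.135) [303. 498.]
(0.1, -0.135) [574. 420.]
1.0008026899550295 [ 0.60920596 -0.03283679  0.08499033]
```

View pics/s3.png

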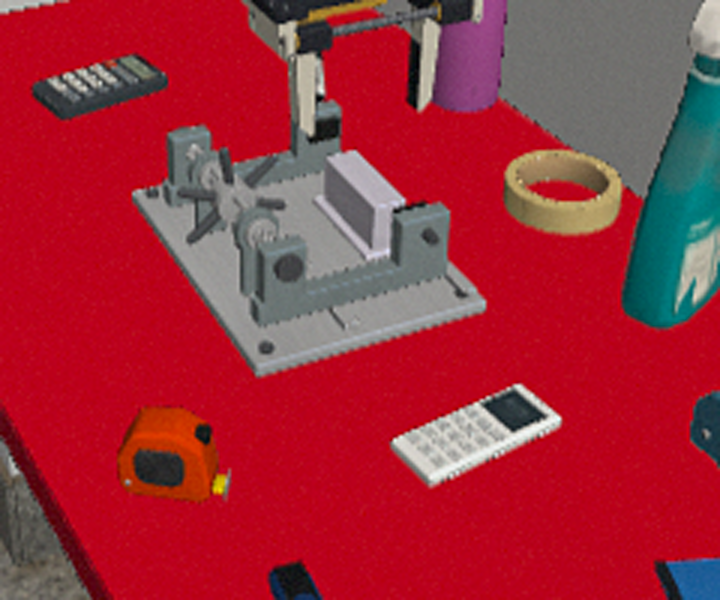

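The fingers shut at reported z = 0.003 without touching the handset, and it hasn't moved: it's at (476,432) in the crop. In the picture the tips also sit about 17 mm above the reported TCP. I'll feel for the table with a guarded descent.

Run:
```python
from h import *
f=np.load("fit.npz");c,h=f["c"],f["h"]
u=np.array([np.cos(h[2]),np.sin(h[2])]);g=.014
p=h[:2]+(g-.0017)*u
z=status.get_state()["position"];ctrl.move_linear([z[0],z[1],.2],vel=.25)
ctrl.move_to([*p,.06],down(h[2]-np.pi/2))
ctrl.move_linear([*p,.012],vel=.12); ctrl.wait(.2)
f0=status.get_state()["ft_force"]
hit=ctrl.move_linear([*p,-.022],vel=.02,guard=5)
s=status.get_state();print(hit,s["position"],s["ft_force"]-f0,s["clock"])
```

```text
False [ 0.56085007 -0.30172363 -0.02184397] [-0.34704491 -0.17812008  0.26327285] 17.1917
```

Run:
```python
from h import *
p=status.get_state()["position"]
f0=status.get_state()["ft_force"]
try: hit=ctrl.move_linear([p[0],p[1],-.045],vel=.02,guard=4)
except ctrl.MotionError as e: hit=e
s=status.get_state();print(hit,s["position"],s["ft_force"]-f0,s["clock"])
im=eyes.capture("side");P=params("side");print((proj(P,s["position"])[0]-[290,170])*3.5)
cv2.imwrite("pics/s4.png",cv2.resize(im[170:340,290:500],None,fx=3.5,fy=3.5,interpolation=cv2.INTER_CUBIC)[:,:,::-1])
```

```text
True [ 0.5609366  -0.30175522 -0.0246654 ] [-0.85217955 -0.38478459  5.64580037] 17.6083
[399.80851471 464.8080097 ]
```

View pics/s4.png

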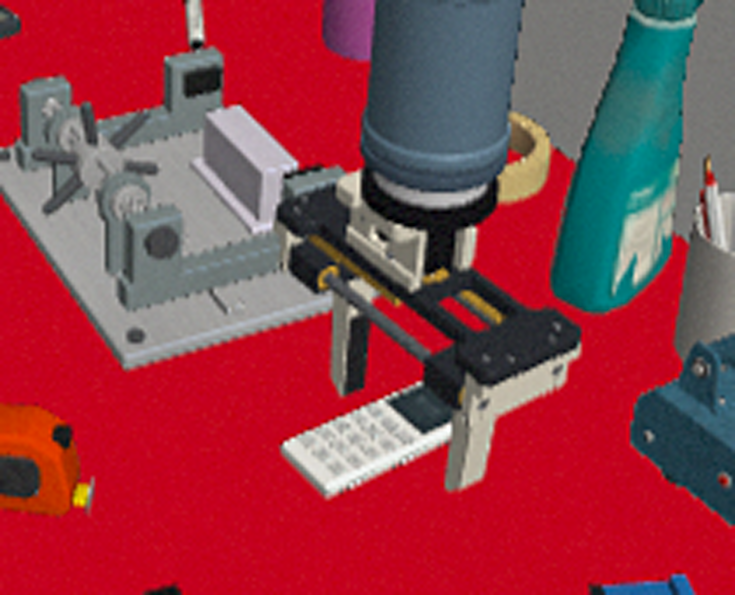

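The table contact is at reported z = −0.0247, so the real fingertips end about 24.5 mm short of the stated TCP. The two tips, at (350,393) and (460,488), straddle the handset correctly. I'll correct for the offset and grasp.

```bash
cat >> h.py <<'E'
DZ=.0245  # real fingertip z = reported z + DZ (tool down)
fit=np.load("fit.npz");c,h=fit["c"],fit["h"]
C=np.array([[np.cos(c[2]),-np.sin(c[2])],[np.sin(c[2]),np.cos(c[2])]])
def cw(x,y,tipz): return [*(c[:2]+C@[x,y]),tipz-DZ]
E
python3 - <<'E'
from h import *
g=.014
p=status.get_state()["position"]
ctrl.move_linear([p[0],p[1],.002-DZ],vel=.03)
ctrl.grasp(25); s=status.get_state();print(s["opening"])
ctrl.move_linear([p[0],p[1],.16],vel=.2)
s=status.get_state();print(s["opening"],s["ft_force"])
if s["opening"]<.3: raise SystemExit
ctrl.move_to(cw(.06,.001+g,.2),down(c[2]))
ctrl.move_linear(cw(.06,.001+g,.085),vel=.12); ctrl.wait(.3)
s=status.get_state();print(s["clock"],s["position"],cw(.06,.015,.085),s["ft_force"],s["opening"])
im=eyes.capture("side");cv2.imwrite("pics/s5.png",cv2.resize(im[140:290,260:430],None,fx=4,fy=4,interpolation=cv2.INTER_CUBIC)[:,:,::-1])
E
```

```text
0.4997325561175139
0.5043590668070326 [-0.04478703  0.6672953  -0.91781976]
22.2333 [ 0.60950453 -0.03284561  0.06104092] [np.float64(0.609223492635944), np.float64(-0.03284260616775842), 0.060500000000000005] [ 0.09572203 -0.02067229  0.0636069 ] 0.5002434720004447
```

View pics/s5.png

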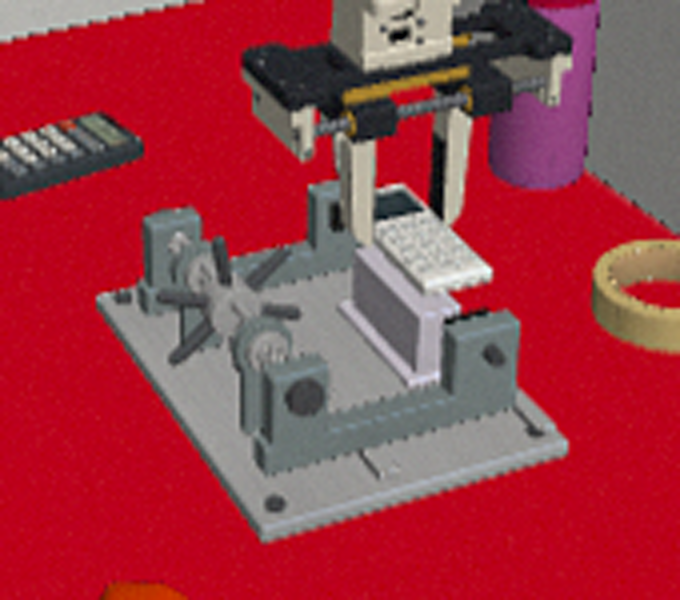

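The handset is held level over the bed and looks well centred. In this crop the pin ends are at about (220,240), (287,253), (298,313), (175,360) and (160,296), enough to fit the buckle angle. Now I lower it and release.

Run:
```python
from h import *
P=params("side")
obs=np.array([(220,240),(287,253),(298,313),(175,360),(160,296)])
best=[]
for a in np.radians(np.arange(-10,60,1)):
    th=a+np.arange(6)*np.pi/3
    X=np.array([[*(c[:2]+C@[-.06-.05*np.sin(t),0]),.07+.05*np.cos(t)] for t in th])
    q=(proj(P,X)-[260,140])*4
    e=np.linalg.norm(q[None]-obs[:,None],axis=2);best.append((e.min(1).mean(),np.degrees(a),e.min(1).round(),q.round()))
for b in sorted(best,key=lambda b:b[0])[:2]:print(*b)
f0=status.get_state()["ft_force"]
hit=ctrl.move_linear(cw(.06,.015,.059),vel=.025,guard=3)
s=status.get_state();print(hit,s["position"][2]+DZ,s["ft_force"]-f0,s["clock"])
ctrl.gripper_open();ctrl.wait(.3)
ctrl.move_linear(cw(.06,.015,.19),vel=.2)
ctrl.move_to(cw(.02,-.03,.19),down(c[2]));ctrl.wait(.1)
P=params("wrist");im=eyes.capture("wrist");np.savez("w3.npz",K=P[0],R=P[1],t=P[2])
cv2.imwrite("pics/w3.png",im[:,:,::-1]);print(status.get_state()["clock"])
pts=[[*(c[:2]+C@q),.071] for q in ((.06-.0235,.06),(.06+.0235,.06),(.06+.0235,-.058),(.06-.0235,-.058))]
print(proj(P,pts).round(1).tolist())
```

```text
4.7750341378852195 8.0 [4. 9. 6. 3. 1.] [[222. 236.]
 [161. 296.]
 [174. 363.]
 [245. 371.]
 [304. 314.]
 [294. 247.]]
4.787621735234326 9.0 [3. 9. 6. 4. 1.] [[221. 237.]
 [161. 297.]
 [175. 364.]
 [247. 370.]
 [304. 313.]
 [293. 246.]]
True 0.06182804557121552 [-0.17283982 -0.95550754  4.30656373] 23.1333
25.625
[[340.7, 75.2], [403.1, 75.2], [394.1, 222.4], [338.6, 222.4]]
```

View pics/w3.png

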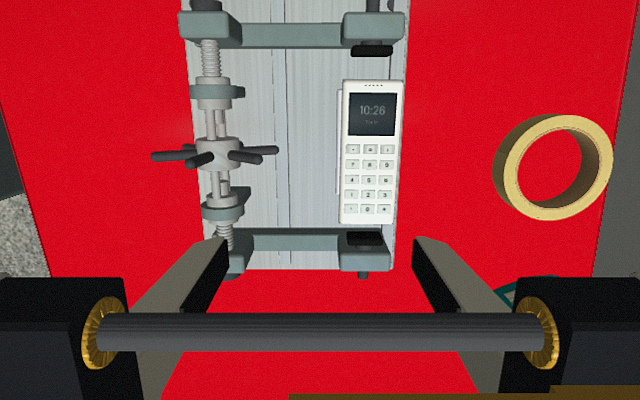

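The handset is now on the bed with corners at about (341,79), (404,82), (394,222) and (340,222), which matches prediction to 1–6 px. Both pads are still clear of it, and the buckle fits 8.5°. Next I push the pins with the closed fingers, jaws along y and the tool vertical. First stroke: the near-upright pin, measuring the moment.

```bash
cat >> h.py <<'E'
W=.0075
def corner(phi):  # (dx,dz) of finger's lower -x edge from spindle axis, deg
    p=np.radians(phi)
    if phi<0: return -.046*np.sin(p)+.004, .046*np.cos(p)-.008
    r=.038
    return -r*np.sin(p)+.004*np.cos(p), r*np.cos(p)+.004*np.sin(p)
def tip(phi,back=0,up=0):
    dx,dz=corner(phi);return cw(-.06+dx+W+back,0,.07+dz+up)
def moment(phi,f0):
    f=status.get_state()["ft_force"]-f0;fx=C[:,0]@f[:2];dx,dz=corner(phi)
    if phi<0: dz+=.008
    return dz*fx-dx*f[2],fx,f[2]
ROT=down(c[2]-np.pi/2)
def stroke(start,end,step=4,stop=.58,fine=.40,finestep=1.5,vel=.04):
    """push the pin now at lean 'start' to lean 'end' (deg); returns (lean reached, held)"""
    ctrl.move_linear(tip(start,.008,.045),ROT,vel=.2)
    ctrl.move_linear(tip(start,.008,0),vel=.12); ctrl.wait(.15)
    f0=status.get_state()["ft_force"]
    phi=start-6;log=[];T=0
    while phi<end:
        phi=min(end,phi+(step if T<fine else finestep))
        ctrl.move_linear(tip(phi),vel=vel)
        T,fx,fz=moment(phi,f0);log.append((round(float(phi),1),round(float(T),3),round(float(fx),1),round(float(fz),1)))
        if T>stop: break
    print(log,status.get_state()["clock"])
    return phi,T>stop
def leave(phi):
    ctrl.move_linear(tip(phi,.003,.004),vel=.08)
    ctrl.move_linear(tip(phi,.003,.06),vel=.2)
E
python3 - <<'E'
from h import *
ctrl.grasp(20)
ctrl.move_to(tip(8,.008,.06),ROT)
print(status.get_state()["clock"],status.get_state()["qpos"].round(2))
r=stroke(8,50);print(r)
s=status.get_state();print(np.array(s["position"])-tip(r[0]))
E
```

```text
28.4917 [-0.3   0.22  1.72  0.    1.21  1.32]
[(6.0, -0.005, -0.1, -0.4), (10.0, 0.024, 0.5, 1.1), (14.0, 0.214, 5.8, -1.2), (18.0, 0.253, 7.0, -1.3), (22.0, 0.265, 7.2, -0.1), (26.0, 0.265, 6.6, 2.2), (30.0, 0.297, 6.9, 3.6), (34.0, 0.286, 6.1, 4.5), (38.0, 0.312, 5.5, 6.5), (42.0, 0.325, 4.8, 7.9), (46.0, 0.348, 3.9, 9.6), (50.0, 0.298, 4.4, 6.6)] 32.4833
(50, np.False_)
[ 0.00319699 -0.00051682  0.00191336]
```

Run:
```python
from h import *
leave(50)
r=stroke(-12,50,step=5,vel=.05);print(r)
if not r[1] and r[0]>=50:
    leave(50); print(status.get_state()["clock"])
    r=stroke(-12,50,step=4,vel=.05);print(r)
```

```text
[(-13.0, 0.21, 5.4, 2.2), (-8.0, 0.28, 7.0, 3.5), (-3.0, 0.306, 7.4, 5.5), (2.0, 0.324, 8.9, 5.5), (7.0, 0.291, 7.5, 6.7), (12.0, 0.301, 7.2, 7.2), (17.0, 0.327, 7.4, 6.8), (22.0, 0.34, 7.2, 7.2), (27.0, 0.349, 6.9, 7.4), (32.0, 0.364, 6.7, 8.1), (37.0, 0.332, 5.1, 8.3), (42.0, 0.31, 4.7, 7.3), (47.0, 0.334, 3.8, 9.0), (50.0, 0.346, 2.8, 10.1)] 37.7583
(50, np.False_)
38.4417
[(-14.0, 0.171, 4.9, 3.3), (-10.0, 0.251, 6.6, 4.1), (-6.0, 0.255, 6.4, 4.2), (-2.0, 0.299, 7.2, 5.6), (2.0, 0.262, 7.3, 6.0), (6.0, 0.267, 7.0, 6.5), (10.0, 0.251, 6.1, 7.0), (14.0, 0.314, 7.2, 7.7), (18.0, 0.32, 7.0, 7.6), (22.0, 0.322, 6.3, 8.6), (26.0, 0.326, 6.1, 8.3), (30.0, 0.33, 5.5, 8.9), (34.0, 0.325, 4.5, 9.6), (38.0, 0.323, 4.4, 8.9), (42.0, 0.339, 3.7, 10.0), (46.0, 0.315, 3.9, 8.2), (50.0, 0.331, 3.0, 9.4)] 43.7667
(50, np.False_)
```

Run:
```python
from h import *
leave(50)
r=stroke(-12,50,step=3,vel=.05);print(r)
```

```text
[(-15.0, 0.094, 2.7, 1.6), (-12.0, 0.274, 6.1, -0.1), (-9.0, 0.351, 7.3, -1.8), (-6.0, 0.457, 9.5, -2.3), (-4.5, 0.517, 10.7, -3.7), (-3.0, 0.602, 12.5, -4.5)] 47.0167
(-3.0, np.True_)
```

The moment climbed steadily to 0.60 N m while paused, which is about 25–40 N on the pads. I'll back off and check.

Run:
```python
from h import *
ctrl.move_linear(tip(-3,.010,0),vel=.08)
ctrl.move_linear(tip(-3,.010,.09),vel=.2)
ctrl.move_to(cw(.02,-.03,.2),down(c[2]));ctrl.wait(.1)
im=eyes.capture("wrist");s=status.get_state();print(s["clock"],s["ft_force"])
cv2.imwrite("pics/w5.png",cv2.resize(im[0:280,140:460],None,fx=2.1,fy=2.1,interpolation=cv2.INTER_CUBIC)[:,:,::-1])
```

```text
49.4667 [ 0.14991187 -0.32839167 -0.98146062]
```

View pics/w5.png

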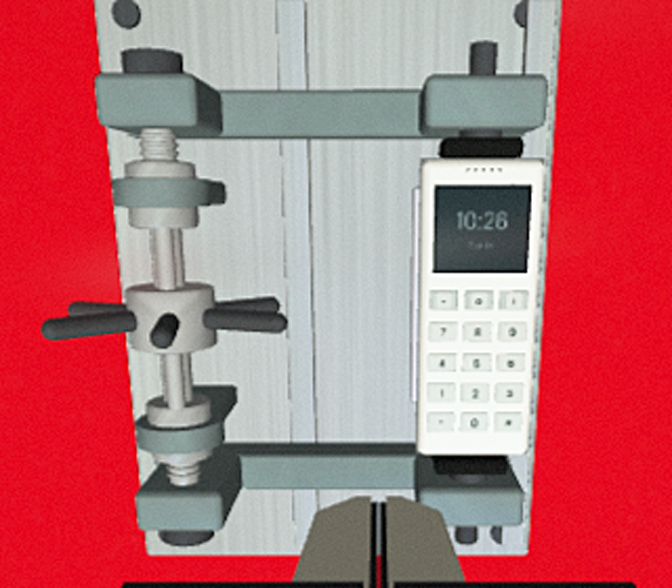

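Both pads, at (481,147) and (472,463), are pressed against the handset's ends. It lies face up and straight on the bed, and the gripper is clear, so I'll hand the job in.

```bash
python3 -c "
from h import *
ctrl.finish_job()"
```

```text
the job is handed in; nothing more can be done
```

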